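Release the ratchet clamp and weigh the cheese

ROBOT

A 7-joint arm with a two-finger parallel gripper is mounted at the origin on the work surface. World frame = base frame: x ahead of the robot, y to its left, z up, the work surface at z = 0. Lengths are in m, angles in degrees, forces in N, time in s.
With the tool pointing down it reaches from about 0.4 to 0.85 m from the base axis. Payload 4.5 kg.
Tool frame: the origin (TCP) lies midway between the tips of the shut fingers; the grasp point (between the pads) lies 19 mm behind it; z points along the fingers, x is the direction in which the jaws open and shut, and the axes are right-handed (so a half turn about z gives the same grasp; the last joint's range is limited). The gripper opens to 85 mm and grips with 20 to 120 N. Pads are 22 mm wide; open, the fingers measure 114 mm over their backs; the gripper's body (76 mm by 85 mm) begins 54 mm behind the grasp point. The pads swing forward as they close: fully open they stand 13 mm farther back than shut.
Start: joints at [69.03, 39.483, -11.15, 89.685, 9.013, 51.709, -12.324], TCP at [0.243, -0.576, 0.231] pointing down, gripper open.
Joint ranges: [-172.22, 172.22], [-26.19, 119.32], [-84.43, 86.54], [7.71, 146.69], [-57.33, 237.33], [2.42, 119.75], [-152.13, 152.13]. Speed limits (degrees/s): [147.25, 147.25, 180, 180, 180, 180, 180].

INTERFACE

Orientations are given as a 3x3 rotation matrix whose columns are the frame's x, y, z axes.
In Python, from rig import env, get_image gives the robot as it stands. The module is installed in compiled form; this text tells all that it offers.
- The arm moves only by the tool play_rows, never from a script. Its argument "deltas" is a list that holds one entry, the list of rows, each a list of 6 numbers: the shift along the tool's x, y, z in mm, then the turn, a rotation vector about the tool's x, y, z in rad. In form: [[[tx, ty, tz, ax, ay, az], ...]]. A call has 1 to 20 rows; each row shifts and turns the commanded pose from where the row before left it, along the tool's axes as they then stand; what a row does not reach is not made up. A row lasts 1/8 s, in which the tool goes at most 62.5 mm and 10.7 degrees, less where a joint would pass 70% of its speed; a pose out of reach is approached as far as the arm can. A call with a gripper value outside its range is refused whole. "claw" is the finger opening in mm, from 0 to 85.4, set as the call begins (left out, the last holds). The fingers move at their own pace and stop on an object; "squeeze" is the grip in N (left out, the last holds). Time passes only in rows, so rows that do not move let the fingers close. It gives the time, the measured TCP pose, the force and the opening at its end, in the units of the state.
- env.sense(): the state, without advancing time (a new reading comes with each control period).
- get_image(name): name is "scene" or "top" or "wrist"; returns a dict with "img" (480x640x3 uint8, red, green, blue), "fx", "fy", "cx", "cy" (pixels), "xyz" and "rotation" of the camera in the world. Camera axes: x right, y down, z forward; pixel columns grow to the right and rows downward; lengths in m; the calibration is good to about 2 mm. A picture is of the moment at which its call begins. There is no depth.
- env.sign_off(): hands the job in, once; it reports no verdict.
The state is a dict: "time_s": time; "qpos": joint angles; "dq": joint speeds; "joint_torque": joint torques, N m; "position": TCP position; "tool_rot": TCP orientation; "ft_force": force on the tool from outside, world axes, zero at the start; "ft_torque": the same for the moment, N m; "finger_gap": opening from 0.0 (shut) to 1.0 (fully open).
Only numpy, scipy, OpenCV 4.12 (cv2) and the standard library are available. Lean on these libraries where they do the work, as an engineer would, in place of code of your own. Each camera call takes 0.05 s, during which the arm holds its last target.

TASK

The cut block of cheese is still held in the portioning clamp. Flip the ratchet's pawl to release, swing the handle back and forth until the jaw has drawn back at least 20 mm, then lift the cheese out and stand it upright, as it stood, in the middle of the scale's pan: set it down, do not drop it. Leave the clamp open with the pawl at release, and do not disturb the other things on the counter.

Things in the scene. Friction and masses are not known exactly. Their poses are not given: they have to be found in the camera images.
- clamp: Portioning clamp, fixed: dark wooden bed 160 x 300 x 15 mm. Origin: centre of its underside on the counter; z up; y runs along the bed from the ratchet head (spindle at y = -90 mm, grey gear housing 70 x 75 mm, top 45 mm above the counter) to the fixed steel jaw (inner face at y = +120 mm, 20 mm thick, 90 mm wide, top 95 mm above the counter). At yaw 0 the axes are the world's.
- bed_center (a point): Point on the top of the clamp's bed (15 mm above the counter), midway between the jaws as they stand at the start; the cheese stands here.
- jaw (a joint): How far the moving jaw has drawn back from its starting place, m: 0 clamped, 0.0315 fully back. It slides along the clamp's -y, away from the cheese. It is moved only by the ratchet: 8 mm for each radian that the toothed wheel turns; it cannot be pushed by hand.
- jaw_face (a point): Middle of the moving jaw's face at the cheese, 56 mm above the counter. Steel plate 90 mm wide (clamp's x), 20 mm thick, top 95 mm above the counter; a lip at its top overhangs the cheese by 12 mm (underside 88 mm above the counter), so the cheese cannot be lifted until the jaw is back by more than 12 mm.
- handle (a joint): Angle of the ratchet handle about its upright spindle, rad, anticlockwise from above positive, -0.78 to 0.78 between stops; at 0 it points along the clamp's -x (towards the robot). It stays where it is left (0.25 Nm of friction). With the pawl at release, anticlockwise strokes turn the wheel (0.9 Nm) and draw the jaw back; clockwise strokes click back freely.
- wheel: Toothed steel ratchet wheel, 64 mm across, 12 teeth, 12 mm thick, under the handle's head on the same spindle; origin at its middle, 53 mm above the counter. One click is 0.52 rad; up to one click of each handle stroke is lost. Pitch: 8 mm of jaw for each radian.
- handle_axis (a point): Point on the spindle's upright axis about which the handle turns, 100 mm above the counter.
- handle_grip (a point): Point on the handle's upright round wooden grip, on its axis, 100 mm above the counter. The grip is 18 mm in diameter, reaches from 73 to 122 mm above the counter and stands at the free end of a flat steel bar (22 mm wide, top 72 mm above the counter), 155 mm from the spindle.
- pawl (a joint): Angle of the direction pawl on the handle, rad, anticlockwise positive: 0 = tighten (start), 0.8 = release; a spring snaps it to whichever side of the middle (0.4) it is on. It reads near 0 or 0.8 in a gap of the wheel, about 0.25 less far on a tooth. Its thumb lever leans to the side to which strokes drive. About 1.2 N on the thumb pin flips it, less than turns the handle.
- pawl_pivot (a point): Point on the pawl's upright pivot axis, 50 mm out from the spindle along the handle's centreline, 96 mm above the counter.
- thumb_pin (a point): On the axis of the thumb pin, 96 mm above the counter: upright dark steel pin, 10 mm across, from 81 to 110 mm above the counter, at the end of the pawl's lever, 45 mm outward from the pivot; the lever's top is at 81 mm, over the handle bar. At tighten it stands 17.5 mm to the clockwise side of the handle's centreline, at release 17.5 mm to the anticlockwise side.
- cheese: Cut block of pale yellow cheese, 55 mm (x) x 89 mm (y) x 70 mm tall, with a darker rind on top, 0.25 to 0.5 kg. Origin: centre of its underside. It stands on the clamp's bed between the jaws, its long side along the clamp's y; its two 89 mm long sides (facing the clamp's x and -x) are free to be gripped.
- scale: White counter scale, 240 x 240 mm, fixed; origin: centre of its underside on the counter, z up.
- pan_center (a point): Centre of the top of the scale's flat steel pan, 220 x 220 mm, 78 mm above the counter; axes as the scale's.
- tin_a: Low gold tin, 92 mm across, 45 mm tall, bystander. Origin: centre of underside.
- tin_b: Gold tin, 102 mm across, 60 mm tall, bystander. Origin: centre of underside.
- glass_a: Small clear glass, 56 mm across, 85 mm tall, bystander. Origin: centre of underside.
- glass_b: Small clear glass, 56 mm across, 85 mm tall, bystander. Origin: centre of underside.
- knife: Broad cheese knife lying flat, 270 mm long along its x, wooden handle 20 mm thick to -x, bystander. Origin: underside, where blade meets handle.
- cow: Black and white cow figurine on a green foot, 70 x 130 mm, about 110 mm tall, bystander. Origin: centre of underside.
Not all that is in view belongs to the job. Leave any blue look-alike of the cheese alone.

How it is judged (in metres and radians):
On the way, in this order (a step that is already met when the one before it is completed fails the run):
1. the pawl is flipped to release while the jaw is still clamped (value of joint pawl above 0.48 rad and value of joint jaw below 0.003 m), for 0.2 s.
2. the jaw has drawn back by the ratchet (18 mm or more, for the 20 mm asked) (value of joint jaw above 0.018 m), for 0.2 s.
3. the cheese is lifted out, 30 mm or more above the clamp's bed (z of cheese in the frame of bed_center above 0.03 m), for 0.2 s.
At the end, for the whole second after the job is handed in: The cheese stands upright (within 0.1 rad) and at rest on the scale's pan, released, its centre within 50 mm of the pan's centre along each of the pan's sides; the jaw is still at least 18 mm back and the pawl at release (joint above 0.48) (x of cheese in the frame of pan_center between -0.05 and 0.05 m and y of cheese in the frame of pan_center between -0.05 and 0.05 m and z of cheese in the frame of pan_center between -0.006 and 0.006 m and angle between cheese's own z axis and vertical below 0.1 rad and contact force between cheese and scale above 1 N and contact force between cheese and the fingers below 0.1 N and linear speed of cheese below 0.02 m/s and value of joint jaw above 0.018 m and value of joint pawl above 0.48 rad); the robot touches nothing.
It fails at once if another thing on the counter was moved by more than 30 mm or tipped (distance of any of tin_a, tin_b, glass_a, glass_b, knife, cow from where it was at the start of the episode above 0.03 m or angle between any of tin_a, tin_b, glass_a, glass_b, knife, cow's own z axis and vertical above 0.35 rad).
It fails at once if the cheese was dropped (falling free faster than 0.45 m/s, a drop of 10 mm) (linear speed of cheese above 0.45 m/s and contact force between cheese and the fingers below 0.05 N).
It also fails if it takes over 70 s, if anything falls off the work surface, if the arm or the gripper's body presses on something with over 40 N, if the wrist force passes 120 N, or if a joint passes its speed limit or range.

## Working session

There is one attempt and no reset: what is moved stays moved. The work goes in short steps, Python scripts to look and compute and a tool call to move; the robot and the scene stay as the last step left them, time stands still between calls to the robot, and variables do not carry over. Pictures are saved under pics/ and viewed, and the job is handed in when it is done.

Besides the shell and the picture viewer there is one more tool, called as name([rows], argument=value, ...), one row to a line, values as JSON. play_rows: Moves the arm, as the interface text tells. Its arguments: {"type":"object","properties":{"deltas":{"type":"array"},"claw":{"type":"number"},"squeeze":{"type":"number"}},"required":["deltas"]}

```bash
mkdir -p pics; ls; python3 - <<'E'
from rig import env,get_image
import cv2
print(env.sense())
for n in ["scene","top","wrist"]:
    d=get_image(n); cv2.imwrite(f"pics/{n}0.png",d["img"][:,:,::-1])
    print(n,d["fx"],d["fy"],d["cx"],d["cy"],d["xyz"],d["rotation"])
E
```

```text
pics
{'time_s': 0.0, 'qpos': array([ 69.03073061,  39.53526011, -11.1443984 ,  89.74555856,
         9.01256502,  51.7093706 , -12.32459549]), 'dq': array([ 0.05079964, -0.14356681, -0.0049804 , -0.02765866, -0.04360111,
       -0.0747492 ,  0.07589352]), 'joint_torque': array([ 8.75786918e-05, -5.39618933e+01, -1.26693171e+00, -1.58547968e+01,
        8.95182457e-03,  9.41119564e-03, -1.51660419e-05]), 'position': array([ 0.2429542 , -0.57513058,  0.23045805]), 'tool_rot': array([[ 3.89286146e-01, -9.21116472e-01, -8.61114446e-04],
       [-9.21114944e-01, -3.89287074e-01,  1.68313899e-03],
       [-1.88558777e-03,  1.37962693e-04, -9.99998213e-01]]), 'ft_force': array([ 0.32491047,  0.43758567, -0.79811698]), 'ft_torque': array([ 0.01053557, -0.0166401 , -0.04955399]), 'finger_gap': 1.003547195525009}
scene 499.91553770330034 499.91553770330034 310.3918949664876 239.9002859147779 [ 1.32335197 -0.35494807  0.6277656 ] [[ 0.31944325  0.50921921 -0.79915693]
 [ 0.94759316 -0.17594563  0.26666521]
 [-0.00481712 -0.84246004 -0.53873729]]
top 593.3533758104252 593.3533758104252 328.1468292015552 238.25397471774363 [ 0.40981956 -0.11668835  1.55530448] [[ 1.01159048e-02 -9.96209132e-01  8.64004259e-02]
 [-9.99948763e-01 -1.00457265e-02  1.24700710e-03]
 [-3.74324811e-04 -8.64086136e-02 -9.96259711e-01]]
wrist 431.4108430642678 431.4108430642678 322.76565390901493 245.51551661868206 [ 0.31657591 -0.54383852  0.37318046] [[ 0.38972214 -0.87552754 -0.28560145]
 [-0.92092863 -0.37140369 -0.11810907]
 [-0.00266569  0.30904827 -0.95104262]]
```

View pics/scene0.png

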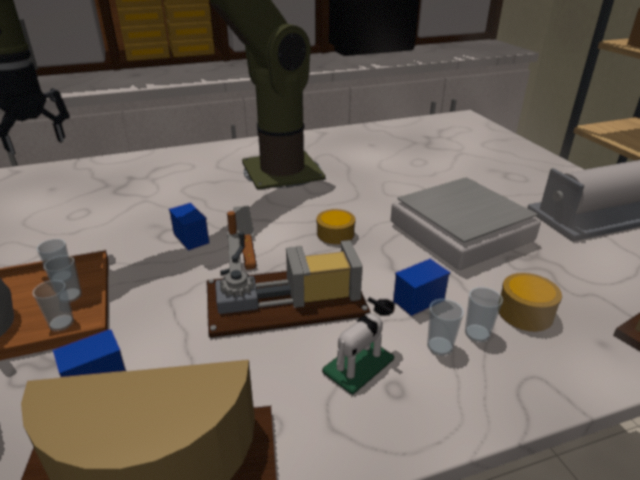

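View pics/top0.png

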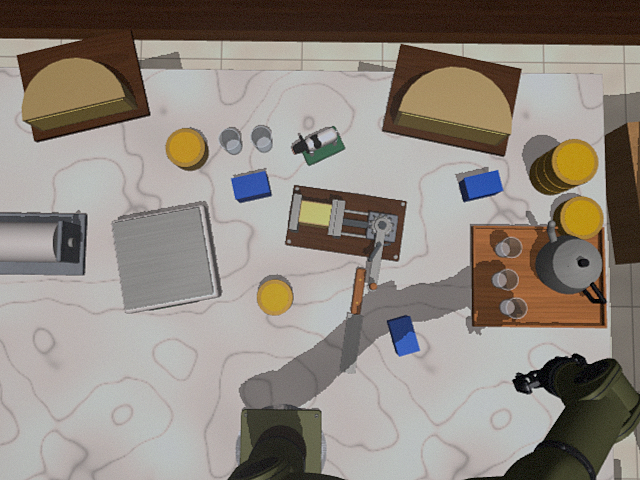

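View pics/wrist0.png

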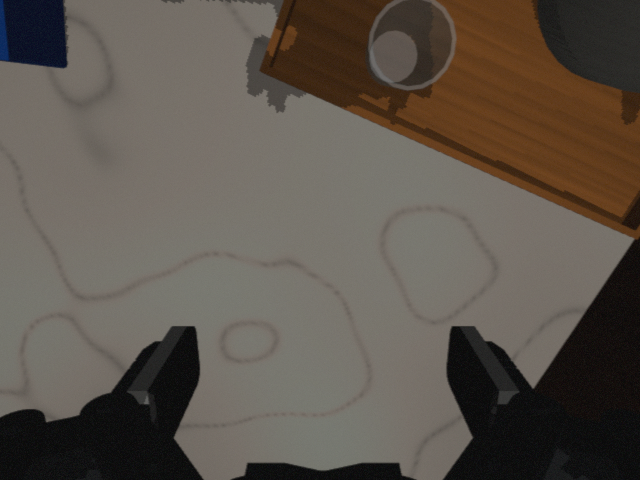

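The top view shows the clamp at about (345,222), the scale at (165,258) and the cheese, pale yellow, at (317,213). The blue look-alikes are at (252,186), (481,186) and (403,336). I'll enlarge the clamp area.

```bash
python3 - <<'E'
import cv2
a=cv2.imread("pics/top0.png")
cv2.imwrite("pics/topc.png",cv2.resize(a[175:385,270:430],None,fx=3.75,fy=2.85*1.0,interpolation=cv2.INTER_CUBIC) if 0 else cv2.resize(a[175:325,270:430],None,fx=5,fy=4*1.0) if 0 else cv2.resize(a[178:328,270:430],None,fx=4,fy=4,interpolation=cv2.INTER_CUBIC))
b=cv2.imread("pics/scene0.png")
cv2.imwrite("pics/scenec.png",cv2.resize(b[195:345,195:385],None,fx=4,fy=4,interpolation=cv2.INTER_CUBIC))
E
```

```text
(no output)
```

View pics/topc.png

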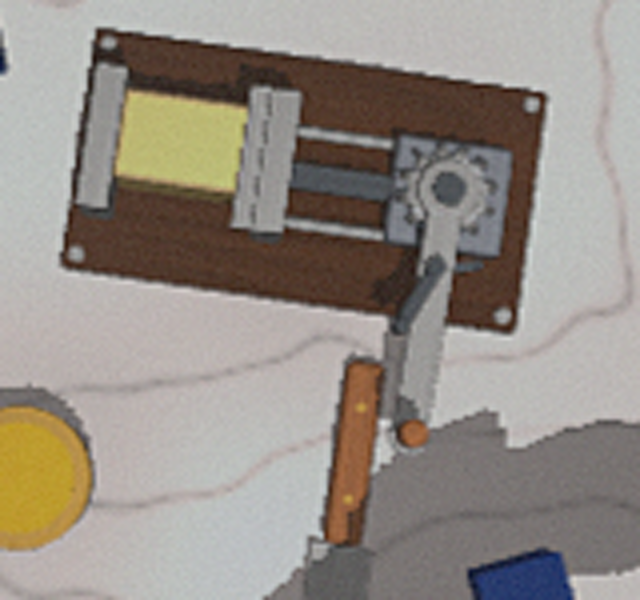

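View pics/scenec.png

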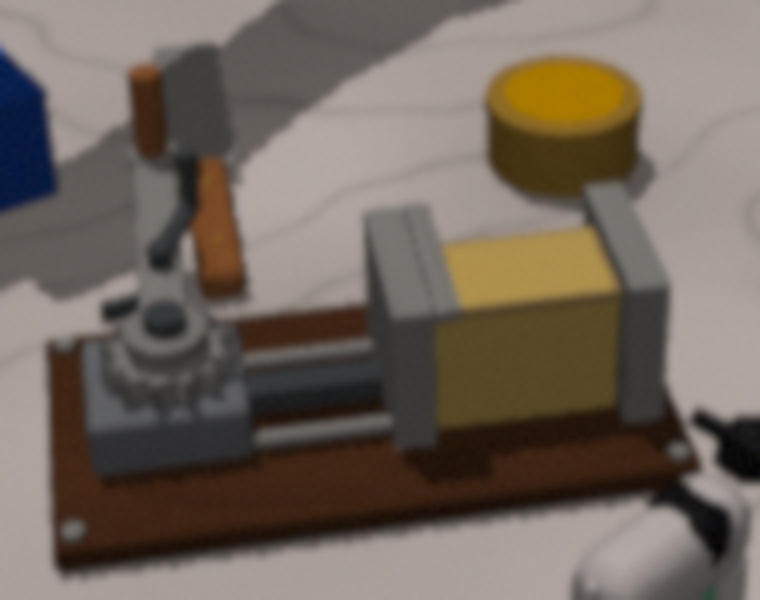

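```bash
cat > h.py <<'E'
import numpy as np,cv2
from rig import env,get_image
def ray(d,uv,z):
    uv=np.atleast_2d(np.array(uv,float))
    r=np.c_[(uv[:,0]-d["cx"])/d["fx"],(uv[:,1]-d["cy"])/d["fy"],np.ones(len(uv))]@np.array(d["rotation"]).T
    c=np.array(d["xyz"]); return c+r*((z-c[2])/r[:,2])[:,None]
def proj(d,P):
    q=(np.atleast_2d(P)-np.array(d["xyz"]))@np.array(d["rotation"])
    return np.c_[q[:,0]/q[:,2]*d["fx"]+d["cx"],q[:,1]/q[:,2]*d["fy"]+d["cy"]]
E
python3 - <<'E'
from h import *
np.set_printoptions(precision=4,suppress=True)
d=get_image("top"); im=d["img"]; hsv=cv2.cvtColor(im,cv2.COLOR_RGB2HSV)
# bed
m=cv2.inRange(hsv,(0,70,20),(20,255,110)); 
r=np.zeros_like(m); r[178:265,280:410]=255; m&=r
cs,_=cv2.findContours(cv2.morphologyEx(m,cv2.MORPH_CLOSE,np.ones((3,3))),cv2.RETR_EXTERNAL,cv2.CHAIN_APPROX_NONE)
pts=np.vstack([c for c in cs if len(c)>30])
hull=cv2.convexHull(pts)[:,0]
P=ray(d,hull,0.015)
rc=cv2.minAreaRect((P[:,:2]*1000).astype(np.float32)); print("bed",rc, cv2.boxPoints(rc))
# cheese
m=cv2.inRange(hsv,(20,60,120),(35,200,255)); m&=r
c=max(cv2.findContours(m,0,1)[0],key=cv2.contourArea); print(cv2.boundingRect(c))
print("cheese",cv2.minAreaRect((ray(d,c[:,0],0.085)[:,:2]*1000).astype(np.float32)))
# spindle, pin, grip by hand pixels
for n,cx,cy,z in [("spindle",450,187,.08),("pin",400,325,.11),("pivot",436,263,.1),("grip",413,433,.122)]:
    print(n,ray(d,[270+cx/4-.4,178+cy/4-.4],z))
# pan: gray inner
m=cv2.inRange(hsv,(0,0,80),(179,60,190)); rr=np.zeros_like(m); rr[195:320,100:225]=255
g=cv2.cvtColor(im,cv2.COLOR_RGB2GRAY); print(im[258,165],im[258,120-10],hsv[250,165])
cv2.imwrite("pics/scalec.png",cv2.resize(im[190:325,95:235,::-1],None,fx=4,fy=4,interpolation=cv2.INTER_CUBIC))
E
```

```text
bed ((585.5145263671875, -159.8440399169922), (296.9858703613281, 157.7821807861328), 82.16879272460938) [[ 487.1263 -296.2028]
 [ 643.437  -317.7014]
 [ 683.9028  -23.4853]
 [ 527.5921   -1.9867]]
(299, 201, 33, 25)
cheese ((601.4551391601562, -80.96209716796875), (76.66184997558594, 53.33911895751953), 82.40169525146484)
spindle [[ 0.574  -0.2494  0.08  ]]
pin [[ 0.4858 -0.2164  0.11  ]]
pivot [[ 0.5247 -0.2391  0.1   ]]
grip [[ 0.4202 -0.2237  0.122 ]]
[139 141 138] [185 180 177] [ 30   6 137]
```

View pics/scalec.png

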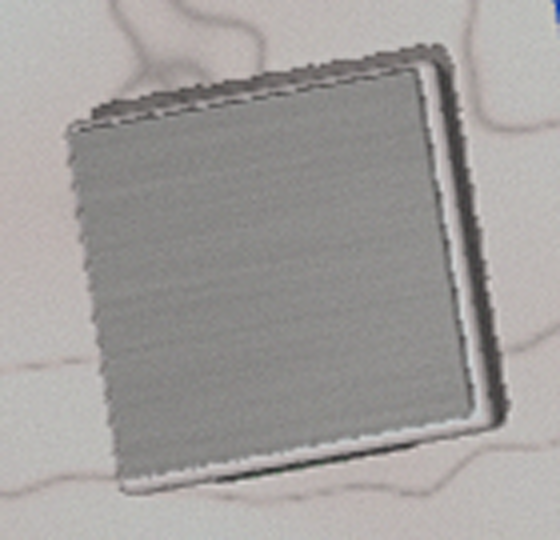

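```bash
python3 - <<'E'
from h import *
np.set_printoptions(precision=4,suppress=True)
d=get_image("top")
c=np.array([(70,125),(415,68),(472,412),(122,480)])/4+[95,190]-.4
P=ray(d,c,.078)[:,:2]; print(P,P.mean(0),np.linalg.norm(P-np.roll(P,1,0),axis=1))
E
```

```text
[[0.5763 0.427 ]
 [0.6144 0.2119]
 [0.3998 0.1703]
 [0.3557 0.3856]] [0.4866 0.2987] [0.2244 0.2185 0.2186 0.2198]
```

play_rows([
  [[0,0,0,0,0,0.1414],[0,0,0,0,0,0.1414],[0,0,0,0,0,0.1414],[0,0,0,0,0,0.1414],[-30,-13,0,0,0,0],[-43,-18,0,0,0,0],[-43,-18,0,0,0,0],[-43,-18,0,0,0,0],[-43,-18,0,0,0,0],[-43,-18,0,0,0,0],[-43,-18,0,0,0,0],[-43,-18,0,0,0,0],[-43,-18,0,0,0,0],[-43,-18,0,0,0,0],[-12,-5,0,0,0,0],[0,0,0,0,0,0],[0,0,0,0,0,0]],
], claw=0)

```text
time_s: 2.38
position: [0.4905, -0.1843, 0.2313]
tool_rot: [[-0.168, -0.986, -0.001], [-0.986, 0.168, -0.001], [0.001, 0.001, -1.0]]
ft_force: [-0.8, 0.4, 1.0]
finger_gap: -0.003
```

```bash
python3 - <<'E'
from h import *
for n in ["wrist","scene"]:
    d=get_image(n); im=d["img"]
    cv2.imwrite(f"pics/{n}1.png",im[:,:,::-1])
d=get_image("wrist")
print(proj(d,[[0.4858,-.2164,.11],[.5247,-.2391,.1],[.4202,-.2237,.122]]))
E
```

```text
[[375.15715468 235.07195555]
 [400.99691015 166.41558785]
 [401.31153238 332.77041672]]
```

View pics/wrist1.png

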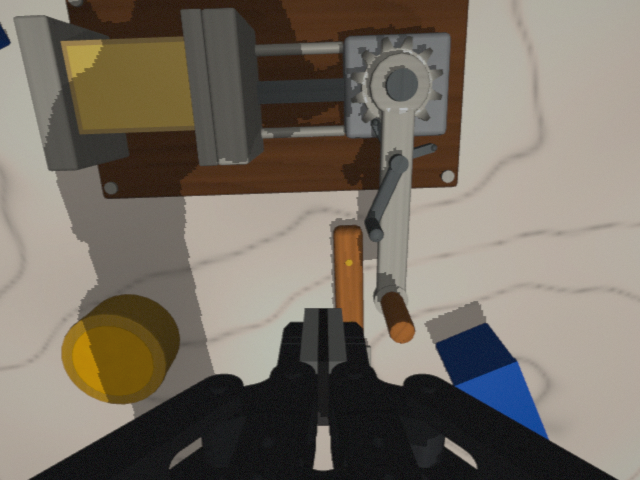

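View pics/scene1.png

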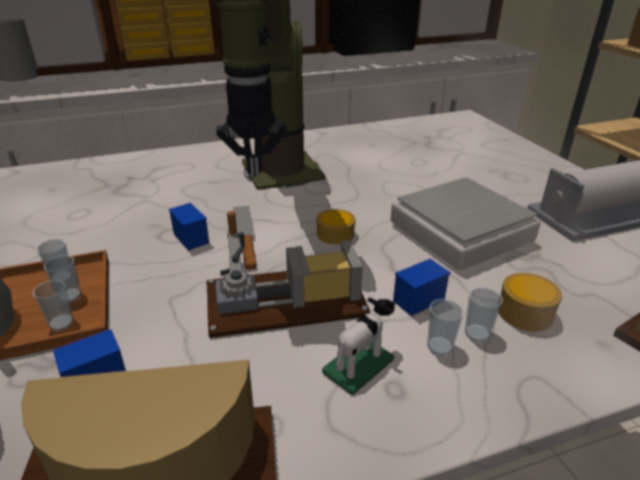

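play_rows([
  [[0,0,35,0,0,0],[0,0,40,0,0,0],[0,0,40,0,0,0],[0,0,29,0,0,0],[0,0,0,0,0,0],[0,0,0,0,0,0]],
])

```text
time_s: 3.28
position: [0.4921, -0.1831, 0.0882]
tool_rot: [[-0.166, -0.986, 0.001], [-0.986, 0.166, -0.001], [0.0, -0.001, -1.0]]
ft_force: [0.7, -0.2, 0.2]
finger_gap: -0.004
```

```bash
python3 - <<'E'
from h import *
d=get_image("wrist"); cv2.imwrite("pics/w2.png",d["img"][:,:,::-1])
d=get_image("scene"); cv2.imwrite("pics/s2.png",cv2.resize(d["img"][150:330,180:400,::-1],None,fx=3,fy=3))
E
```

```text
(no output)
```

View pics/w2.png

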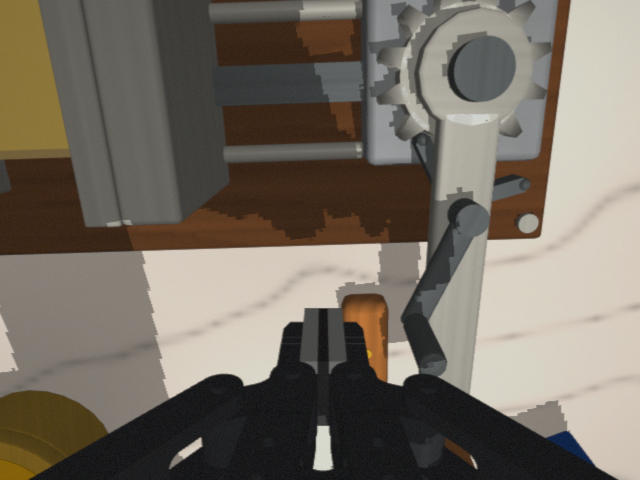

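View pics/s2.png

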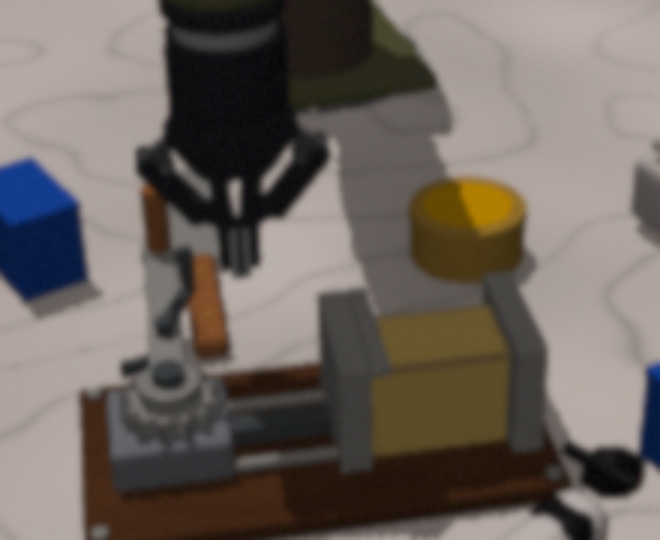

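play_rows([
  [[6,0,0,0,0,0],[6,0,0,0,0,0],[6,0,0,0,0,0],[5,0,0,0,0,0],[5,0,0,0,0,0],[4,0,0,0,0,0],[0,0,0,0,0,0]],
])

```text
time_s: 4.25
position: [0.4865, -0.2146, 0.0874]
tool_rot: [[-0.166, -0.986, 0.001], [-0.986, 0.166, -0.001], [0.001, -0.001, -1.0]]
ft_force: [-0.8, 0.7, -0.7]
finger_gap: -0.003
```

```bash
python3 - <<'E'
from h import *
d=get_image("wrist"); cv2.imwrite("pics/w3.png",d["img"][:,:,::-1])
E
```

```text
(no output)
```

View pics/w3.png

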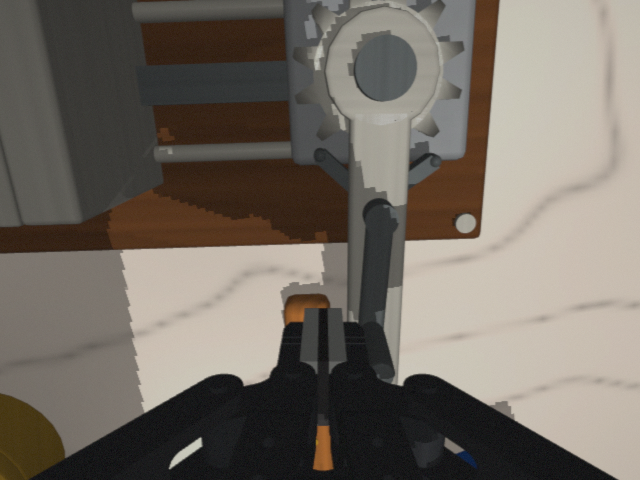

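play_rows([
  [[3,0,0,0,0,0],[3,0,0,0,0,0],[3,0,0,0,0,0],[3,0,0,0,0,0],[0,0,0,0,0,0]],
])

```text
time_s: 4.92
position: [0.4843, -0.2261, 0.0873]
tool_rot: [[-0.166, -0.986, 0.0], [-0.986, 0.166, -0.0], [0.0, -0.0, -1.0]]
ft_force: [0.5, 0.2, 0.3]
finger_gap: -0.002
```

```bash
python3 - <<'E'
from h import *
d=get_image("wrist"); cv2.imwrite("pics/w4.png",d["img"][:,:,::-1])
E
```

```text
(no output)
```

View pics/w4.png

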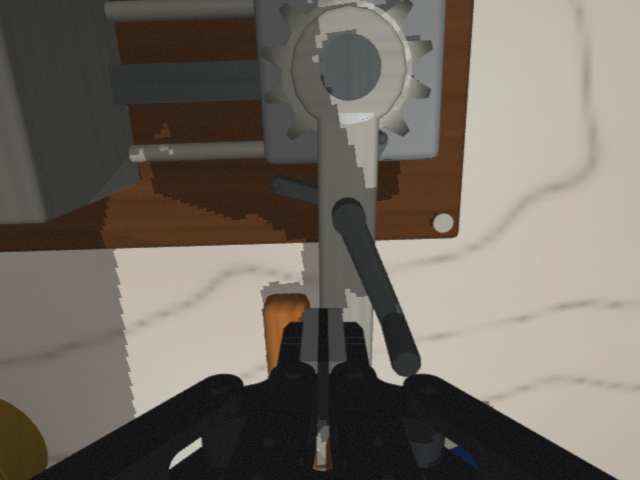

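play_rows([
  [[-8,0,0,0,0,0],[-4,0,-30,0,0,0],[0,0,-50,0,0,0],[10,32,0,0,0,0],[10,32,0,0,0,0],[0,0,0,0,0,0],[0,0,0,0,0,0]],
], claw=50)

```text
time_s: 5.85
position: [0.4211, -0.2225, 0.1675]
tool_rot: [[-0.164, -0.986, 0.002], [-0.986, 0.164, 0.0], [-0.0, -0.002, -1.0]]
ft_force: [0.3, 0.3, 0.4]
finger_gap: 0.586
```

```bash
python3 - <<'E'
from h import *
d=get_image("wrist"); cv2.imwrite("pics/w5.png",d["img"][:,:,::-1]);print(proj(d,[[.4202,-.2237,.122]]))
E
```

```text
[[327.51124365 284.1422539 ]]
```

View pics/w5.png

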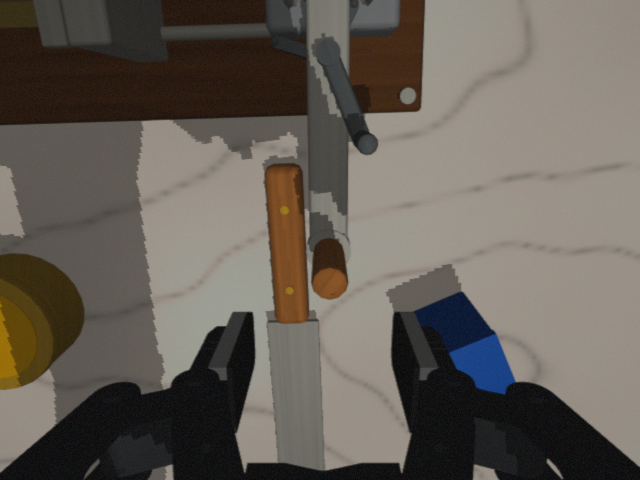

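play_rows([
  [[0,0,25,0,0,0],[0,0,30,0,0,0],[0,0,26,0,0,0],[0,0,0,0,0,0],[0,0,0,0,0,0]],
], claw=50)

```text
time_s: 6.52
position: [0.4209, -0.223, 0.0868]
tool_rot: [[-0.164, -0.986, 0.001], [-0.986, 0.164, -0.0], [0.0, -0.001, -1.0]]
ft_force: [1.1, -0.6, -0.2]
finger_gap: 0.586
```

play_rows([
  [[0,0,0,0,0,0],[0,0,0,0,0,0],[0,0,0,0,0,0],[0,0,0,0,0,0]],
], claw=8, squeeze=20)

```text
time_s: 7.02
position: [0.4205, -0.2235, 0.0872]
tool_rot: [[-0.165, -0.986, 0.002], [-0.986, 0.165, -0.001], [0.001, -0.002, -1.0]]
ft_force: [-0.4, -0.7, 6.6]
finger_gap: 0.203
```

```bash
python3 - <<'E'
from h import *
d=get_image("wrist"); cv2.imwrite("pics/w6.png",d["img"][:,:,::-1])
E
```

```text
(no output)
```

View pics/w6.png

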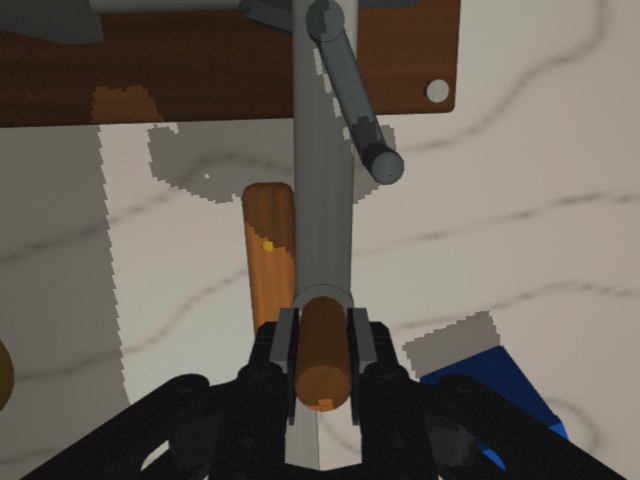

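play_rows([
  [[-15.5,-0.8,0,0,0,0.1],[-15.5,-0.8,0,0,0,0.1],[-15.5,-0.8,0,0,0,0.1],[-15.5,-0.8,0,0,0,0.1],[-15.5,-0.8,0,0,0,0.1],[-15.5,-0.8,0,0,0,0.1],[-15.5,-0.8,0,0,0,0.1],[0,0,0,0,0,0],[0,0,0,0,0,0]],
])

```text
time_s: 8.2
position: [0.4743, -0.1309, 0.0872]
tool_rot: [[-0.762, -0.648, 0.004], [-0.648, 0.762, -0.001], [-0.002, -0.003, -1.0]]
ft_force: [0.9, -1.0, 5.5]
finger_gap: 0.202
```

```bash
python3 - <<'E'
from h import *
s=env.sense();p=s["position"][:2]-[.573,-.249];print(s["qpos"],np.hypot(*p),np.degrees(np.arctan2(p[1],p[0]))-172.17)
d=get_image("wrist"); cv2.imwrite("pics/w7.png",d["img"][:,:,::-1])
E
```

```text
[   4.7074811    44.64940031    8.77209822  119.91314484  -21.81132351
   16.68730005 -107.69679916] 0.15389961511600098 -42.26557774235641
```

View pics/w7.png

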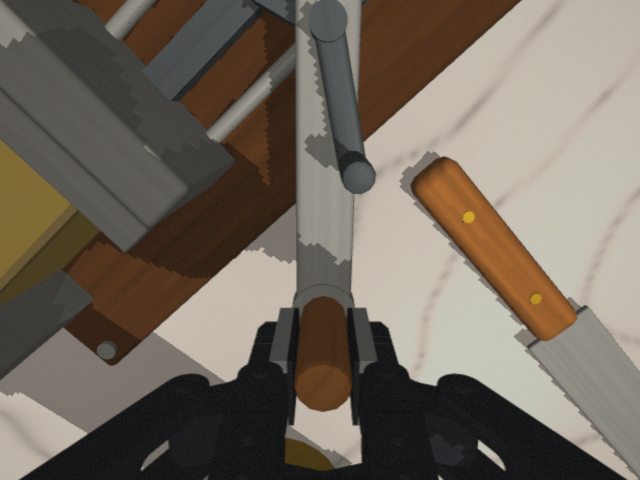

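play_rows([
  [[15.5,-0.8,0,0,0,-0.1],[15.5,-0.8,0,0,0,-0.1],[15.5,-0.8,0,0,0,-0.1],[15.5,-0.8,0,0,0,-0.1],[15.5,-0.8,0,0,0,-0.1],[15.5,-0.8,0,0,0,-0.1],[15.5,-0.8,0,0,0,-0.1],[15.5,-0.8,0,0,0,-0.1],[15.5,-0.8,0,0,0,-0.1],[15.5,-0.8,0,0,0,-0.1],[15.5,-0.8,0,0,0,-0.1],[15.5,-0.8,0,0,0,-0.1],[15.5,-0.8,0,0,0,-0.1],[15.5,-0.8,0,0,0,-0.1],[13,-0.7,0,0,0,-0.08],[0,0,0,0,0,0],[0,0,0,0,0,0]],
])

```text
time_s: 10.38
position: [0.4463, -0.3385, 0.0872]
tool_rot: [[0.577, -0.817, -0.001], [-0.817, -0.577, -0.0], [-0.001, 0.001, -1.0]]
ft_force: [-3.0, 1.0, 7.7]
finger_gap: 0.198
```

```bash
python3 - <<'E'
from h import *
s=env.sense();p=s["position"][:2]-[.573,-.249];print(s["qpos"],np.hypot(*p),(np.degrees(np.arctan2(p[1],p[0]))-172.17+180)%360-180)
d=get_image("wrist"); cv2.imwrite("pics/w8.png",d["img"][:,:,::-1])
d=get_image("top"); cv2.imwrite("pics/t8.png",cv2.resize(d["img"][178:328,270:430,::-1],None,fx=4,fy=4,interpolation=cv2.INTER_CUBIC))
E
```

```text
[ 40.44899133  47.17372672 -13.61389507 107.38485181  21.64313523
  28.0130608  -42.99245523] 0.15512741309247322 43.068796642100324
```

View pics/w8.png

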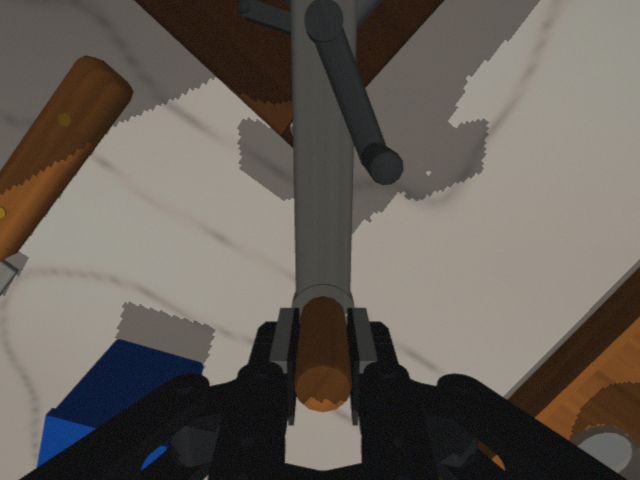

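View pics/t8.png

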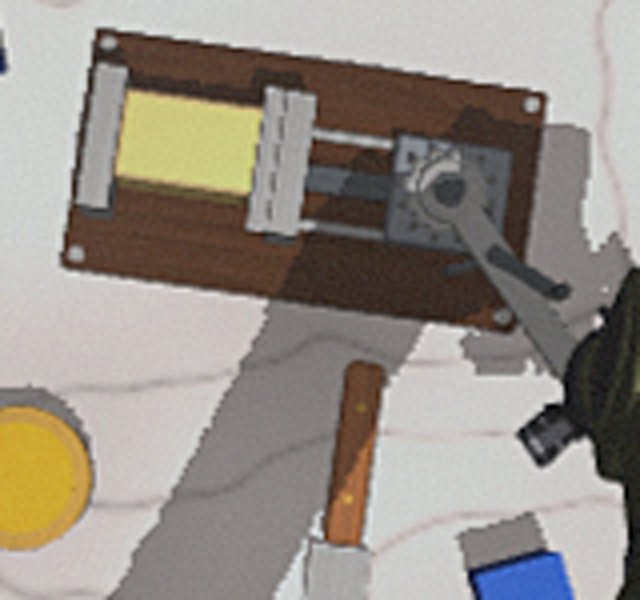

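play_rows([
  [[-15.5,-0.8,0,0,0,0.1],[-15.5,-0.8,0,0,0,0.1],[-15.5,-0.8,0,0,0,0.1],[-15.5,-0.8,0,0,0,0.1],[-15.5,-0.8,0,0,0,0.1],[-15.5,-0.8,0,0,0,0.1],[-15.5,-0.8,0,0,0,0.1],[-15.5,-0.8,0,0,0,0.1],[-15.5,-0.8,0,0,0,0.1],[-15.5,-0.8,0,0,0,0.1],[-15.5,-0.8,0,0,0,0.1],[-15.5,-0.8,0,0,0,0.1],[-15.5,-0.8,0,0,0,0.1],[-15.5,-0.8,0,0,0,0.1],[-13,-0.7,0,0,0,0.08],[0,0,0,0,0,0],[0,0,0,0,0,0]],
])

```text
time_s: 12.6
position: [0.4749, -0.1304, 0.0871]
tool_rot: [[-0.762, -0.648, 0.002], [-0.648, 0.762, 0.0], [-0.001, -0.001, -1.0]]
ft_force: [-0.6, 1.0, 7.1]
finger_gap: 0.206
```

play_rows([
  [[15.5,-0.8,0,0,0,-0.1],[15.5,-0.8,0,0,0,-0.1],[15.5,-0.8,0,0,0,-0.1],[15.5,-0.8,0,0,0,-0.1],[15.5,-0.8,0,0,0,-0.1],[15.5,-0.8,0,0,0,-0.1],[15.5,-0.8,0,0,0,-0.1],[15.5,-0.8,0,0,0,-0.1],[15.5,-0.8,0,0,0,-0.1],[15.5,-0.8,0,0,0,-0.1],[15.5,-0.8,0,0,0,-0.1],[15.5,-0.8,0,0,0,-0.1],[15.5,-0.8,0,0,0,-0.1],[15.5,-0.8,0,0,0,-0.1],[13,-0.7,0,0,0,-0.08],[0,0,0,0,0,0],[0,0,0,0,0,0]],
])

```text
time_s: 14.72
position: [0.4466, -0.3393, 0.0871]
tool_rot: [[0.576, -0.817, -0.004], [-0.817, -0.576, -0.001], [-0.002, 0.003, -1.0]]
ft_force: [-5.3, -0.2, 8.8]
finger_gap: 0.204
```

```bash
python3 - <<'E'
from h import *
s=env.sense();p=s["position"][:2]-[.573,-.249];print(s["qpos"],np.hypot(*p),(np.degrees(np.arctan2(p[1],p[0]))-172.17+180)%360-180)
d=get_image("top"); cv2.imwrite("pics/t9.png",cv2.resize(d["img"][178:328,270:430,::-1],None,fx=4,fy=4,interpolation=cv2.INTER_CUBIC))
E
```

```text
[ 40.62501956  47.26887454 -13.93493339 107.16087787  22.13852571
  28.3831756  -43.478753  ] 0.15538673784183232 43.36863349009161
```

View pics/t9.png

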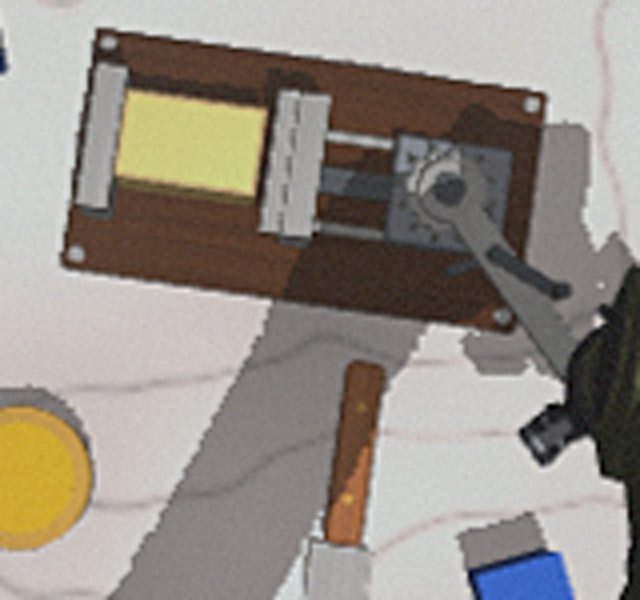

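play_rows([
  [[-15.5,-0.8,0,0,0,0.1],[-15.5,-0.8,0,0,0,0.1],[-15.5,-0.8,0,0,0,0.1],[-15.5,-0.8,0,0,0,0.1],[-15.5,-0.8,0,0,0,0.1],[-15.5,-0.8,0,0,0,0.1],[-15.5,-0.8,0,0,0,0.1],[-15.5,-0.8,0,0,0,0.1],[-15.5,-0.8,0,0,0,0.1],[-15.5,-0.8,0,0,0,0.1],[-15.5,-0.8,0,0,0,0.1],[-15.5,-0.8,0,0,0,0.1],[-15.5,-0.8,0,0,0,0.1],[-15.5,-0.8,0,0,0,0.1],[-13,-0.7,0,0,0,0.08],[0,0,0,0,0,0],[0,0,0,0,0,0]],
])

```text
time_s: 16.9
position: [0.4758, -0.1294, 0.0869]
tool_rot: [[-0.761, -0.649, -0.0], [-0.649, 0.761, 0.002], [-0.001, 0.002, -1.0]]
ft_force: [-1.0, 3.7, 6.5]
finger_gap: 0.204
```

play_rows([
  [[15.5,-0.8,0,0,0,-0.1],[15.5,-0.8,0,0,0,-0.1],[15.5,-0.8,0,0,0,-0.1],[15.5,-0.8,0,0,0,-0.1],[15.5,-0.8,0,0,0,-0.1],[15.5,-0.8,0,0,0,-0.1],[15.5,-0.8,0,0,0,-0.1],[15.5,-0.8,0,0,0,-0.1],[15.5,-0.8,0,0,0,-0.1],[15.5,-0.8,0,0,0,-0.1],[15.5,-0.8,0,0,0,-0.1],[15.5,-0.8,0,0,0,-0.1],[15.5,-0.8,0,0,0,-0.1],[15.5,-0.8,0,0,0,-0.1],[0,0,0,0,0,0],[0,0,0,0,0,0]],
])

```text
time_s: 18.9
position: [0.44, -0.3293, 0.0869]
tool_rot: [[0.508, -0.861, -0.005], [-0.861, -0.508, -0.001], [-0.002, 0.005, -1.0]]
ft_force: [-5.3, -0.5, 7.5]
finger_gap: 0.203
```

play_rows([
  [[0,0,0,0,0,0],[0,0,0,0,0,0],[0,0,0,0,0,0]],
], claw=50)

```text
time_s: 19.27
position: [0.4436, -0.3281, 0.0863]
tool_rot: [[0.51, -0.86, 0.0], [-0.86, -0.51, 0.0], [0.0, -0.0, -1.0]]
ft_force: [-0.6, 0.6, -1.0]
finger_gap: 0.589
```

```bash
python3 - <<'E'
from h import *
s=env.sense();p=s["position"][:2]-[.573,-.249];print(s["qpos"],s["finger_gap"],s["ft_force"],np.hypot(*p),(np.degrees(np.arctan2(p[1],p[0]))-172.17+180)%360-180)
d=get_image("top"); cv2.imwrite("pics/t10.png",cv2.resize(d["img"][178:328,270:430,::-1],None,fx=4,fy=4,interpolation=cv2.INTER_CUBIC))
d=get_image("wrist"); cv2.imwrite("pics/w10.png",d["img"][:,:,::-1])
E
```

```text
[ 39.25418257  46.79179091 -12.72686706 108.96589455  21.06259552
  26.48063278 -47.92145294] 0.588892543491229 [-0.59306294  0.61420049 -1.00028837] 0.15169027444588357 39.252979583606134
```

View pics/t10.png

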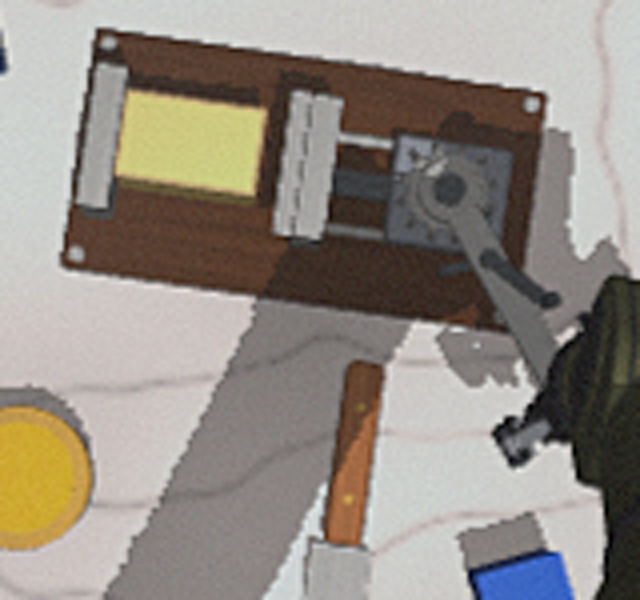

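View pics/w10.png

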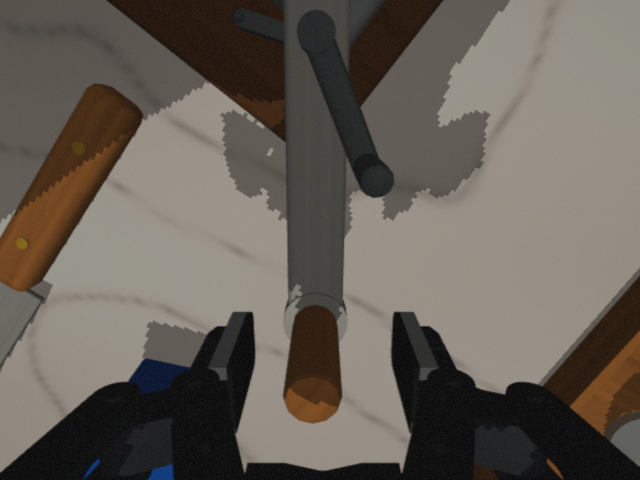

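play_rows([
  [[0,0,-30,0,0,0],[0,0,-40,0,0,0],[0,0,-50,0,0,0],[0,0,0,0,0,0]],
], claw=85)

```text
time_s: 19.88
position: [0.4457, -0.3295, 0.21]
tool_rot: [[0.509, -0.861, 0.007], [-0.861, -0.509, -0.004], [0.007, -0.004, -1.0]]
ft_force: [-0.1, -0.2, -0.9]
finger_gap: 0.996
```

```bash
python3 - <<'E'
from h import *
np.set_printoptions(precision=4,suppress=True)
for n in ["top","scene"]:
    d=get_image(n); im=d["img"]; hsv=cv2.cvtColor(im,cv2.COLOR_RGB2HSV)
    if n=="top":
        r=np.zeros(im.shape[:2],np.uint8); r[190:240,290:345]=255
        print(hsv[[213,213,224,226],[317,300,315,315]])
        m=cv2.inRange(hsv,(20,60,170),(35,255,255))&r
        c=max(cv2.findContours(m,0,1)[0],key=cv2.contourArea)
        q=ray(d,c[:,0],0.085)[:,:2]*1000
        print("cheese",cv2.minAreaRect(q.astype(np.float32)))
        big=cv2.resize(im[192:235,285:345,::-1],None,fx=12,fy=12,interpolation=cv2.INTER_CUBIC); cv2.imwrite("pics/ch.png",big)
E
```

```text
[[ 29  93 204]
 [ 22 102 200]
 [ 18  99 159]
 [ 21 116  92]]
cheese ((600.3828125, -86.25257110595703), (86.47167205810547, 52.63362121582031), 82.37593078613281)
```

View pics/ch.png

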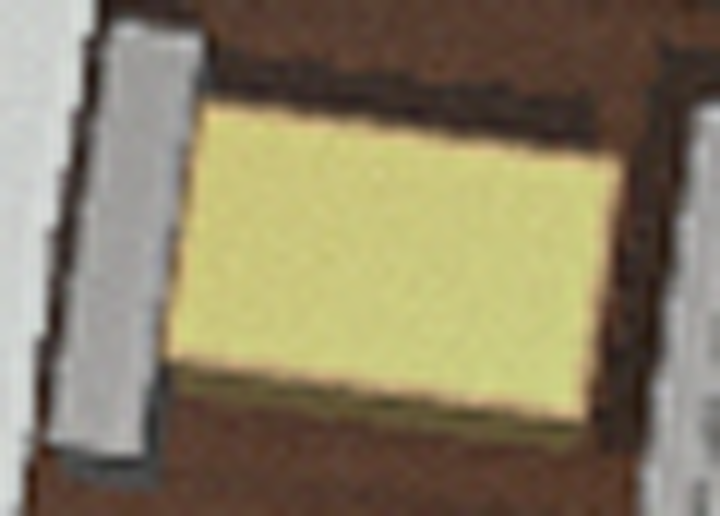

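play_rows([
  [[0,0,0,0,0,-0.15],[0,0,0,0,0,-0.15],[0,0,0,0,0,-0.15],[0,0,0,0,0,-0.15],[0,0,0,0,0,-0.15],[0,0,0,0,0,-0.15],[10,-22,0,0,0,0],[20,-44,0,0,0,0],[20,-44,0,0,0,0],[20,-44,0,0,0,0],[20,-44,0,0,0,0],[20,-44,0,0,0,0],[9,-20,0,0,0,0],[0,0,0,0,0,0],[0,0,0,0,0,0]],
])

```text
time_s: 21.85
position: [0.5954, -0.0867, 0.2051]
tool_rot: [[0.99, -0.138, -0.003], [-0.138, -0.99, -0.001], [-0.003, 0.002, -1.0]]
ft_force: [0.6, -0.3, 0.8]
finger_gap: 0.992
```

```bash
python3 - <<'E'
from h import *
np.set_printoptions(precision=4,suppress=True)
d=get_image("wrist"); im=d["img"]; cv2.imwrite("pics/w11.png",im[:,:,::-1])
hsv=cv2.cvtColor(im,cv2.COLOR_RGB2HSV)
m=cv2.inRange(hsv,(20,60,60),(35,255,255))
c=max(cv2.findContours(m,0,1)[0],key=cv2.contourArea); print(cv2.boundingRect(c),env.sense()["qpos"])
ex=[[.599,-.086]]; cx=np.array([.991,-.134]);cy=np.array([.134,.991]);
P=[[*(np.array([.599,-.086])+a*.0275*cx+b*.0445*cy),.085] for a in(1,-1) for b in (1,-1)]
print(proj(d,P))
E
```

```text
(284, 166, 91, 135) [ 21.1666  41.9249 -30.9472  94.7101  26.3699  50.9472 -28.2262]
[[373.9518 164.9809]
 [369.4718 299.5595]
 [282.7947 165.2322]
 [287.0463 299.6778]]
```

View pics/w11.png

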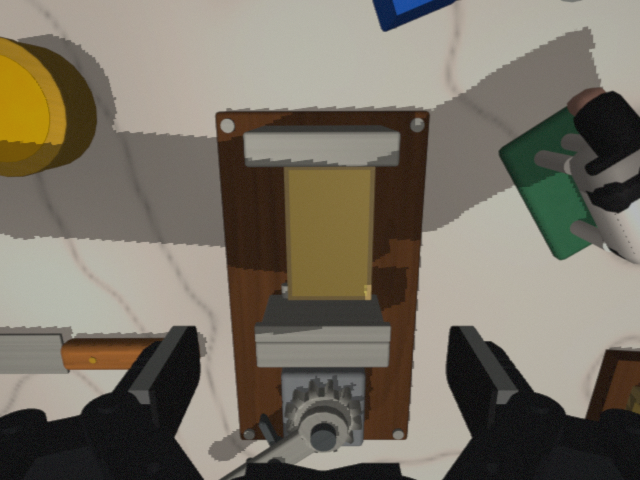

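play_rows([
  [[3.5,-1,20,0,0,0],[0,0,32,0,0,0],[0,0,32,0,0,0],[0,0,32,0,0,0],[0,0,28,0,0,0],[0,0,18,0,0,0],[0,0,0,0,0,0],[0,0,0,0,0,0]],
])

```text
time_s: 22.9
position: [0.6011, -0.0845, 0.045]
tool_rot: [[0.991, -0.136, 0.002], [-0.136, -0.991, 0.0], [0.002, -0.0, -1.0]]
ft_force: [-0.0, 0.2, -0.7]
finger_gap: 0.995
```

play_rows([
  [[0,0,0,0,0,0],[0,0,0,0,0,0],[0,0,0,0,0,0],[0,0,0,0,0,0],[0,0,0,0,0,0]],
], claw=35, squeeze=45)

```text
time_s: 23.52
position: [0.6008, -0.0845, 0.0453]
tool_rot: [[0.991, -0.136, 0.001], [-0.136, -0.991, -0.0], [0.001, 0.0, -1.0]]
ft_force: [-0.6, -0.1, 7.0]
finger_gap: 0.633
```

```bash
python3 - <<'E'
from h import *
d=get_image("wrist"); cv2.imwrite("pics/w12.png",d["img"][:,:,::-1])
E
```

```text
(no output)
```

View pics/w12.png

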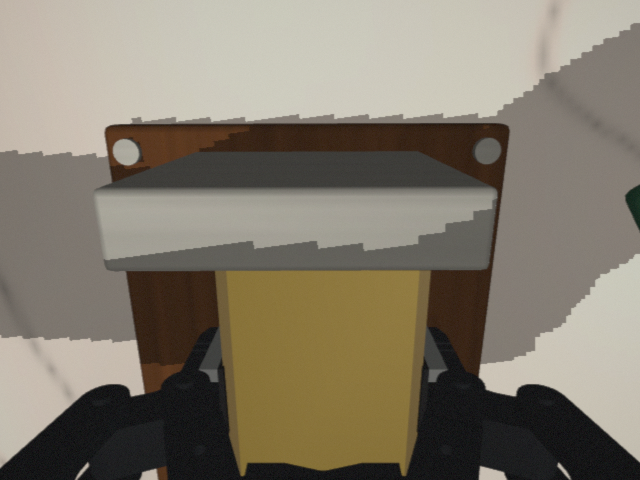

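play_rows([
  [[0,2,-3,0,0,0],[0,4,-8,0,0,0],[0,4,-15,0,0,0],[0,0,-25,0,0,0],[0,0,-30,0,0,0],[0,0,-30,0,0,0],[0,0,-30,0,0,0],[0,0,-20,0,0,0],[0,0,0,0,0,0],[0,0,0,0,0,0],[0,0,0,0,0,0]],
])

```text
time_s: 24.95
position: [0.5982, -0.0945, 0.2042]
tool_rot: [[0.991, -0.136, -0.002], [-0.136, -0.991, -0.0], [-0.002, 0.0, -1.0]]
ft_force: [0.0, -0.5, -3.7]
finger_gap: 0.638
```

```bash
python3 - <<'E'
from h import *
d=get_image("scene"); cv2.imwrite("pics/s13.png",d["img"][:,:,::-1])
E
```

```text
(no output)
```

View pics/s13.png

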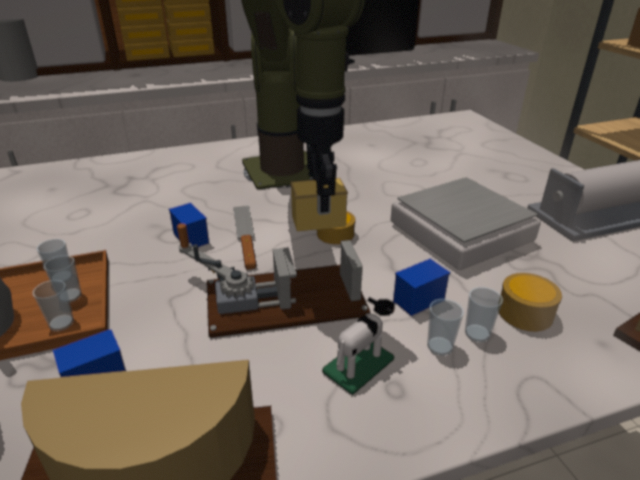

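play_rows([
  [[-5,-12,0,0,0,0],[-10,-23,0,0,0,0],[-14,-32,0,0,0,0],[-14,-32,0,0,0,0],[-14,-32,0,0,0,0],[-14,-32,0,0,0,0],[-14,-32,0,0,0,0],[-14,-32,0,0,0,0],[-14,-32,0,0,0,0],[-14,-32,0,0,0,0],[-14,-32,0,0,0,0],[-12,-26,0,0,0,0],[-7,-15,0,0,0,0],[-4,-10,0,0,0,0],[0,0,0,0,0,0],[0,0,0,0,0,0],[0,0,0,0,0,0]],
])

```text
time_s: 27.12
position: [0.488, 0.2973, 0.2052]
tool_rot: [[0.99, -0.138, 0.0], [-0.138, -0.99, -0.001], [0.0, 0.001, -1.0]]
ft_force: [0.6, 0.1, -3.2]
finger_gap: 0.638
```

```bash
python3 - <<'E'
from h import *
print(env.sense()["qpos"])
d=get_image("scene"); cv2.imwrite("pics/s14.png",d["img"][:,:,::-1])
E
```

```text
[-19.39083723  39.2703576  -28.40519185 100.22486956  24.46895576
  46.77889592 -67.36046961]
```

View pics/s14.png

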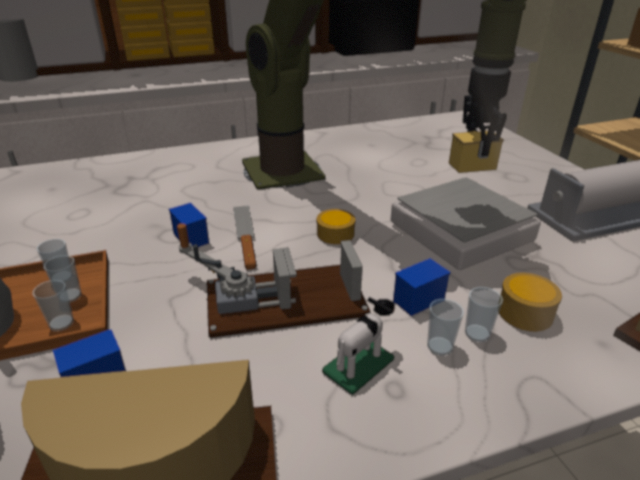

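play_rows([
  [[0,0,15,0,0,0],[0,0,22,0,0,0],[0,0,22,0,0,0],[0,0,18,0,0,0],[0,0,10,0,0,0],[0,0,4,0,0,0],[0,0,0,0,0,0],[0,0,0,0,0,0]],
])

```text
time_s: 28.18
position: [0.4878, 0.2989, 0.1149]
tool_rot: [[0.991, -0.136, 0.001], [-0.136, -0.991, 0.001], [0.001, -0.001, -1.0]]
ft_force: [0.1, -0.8, -3.0]
finger_gap: 0.638
```

play_rows([
  [[0,0,1,0,0,0],[0,0,1,0,0,0],[0,0,1,0,0,0],[0,0,1,0,0,0],[0,0,0,0,0,0]],
])

```text
time_s: 28.8
position: [0.4874, 0.2985, 0.1102]
tool_rot: [[0.991, -0.136, -0.0], [-0.136, -0.991, -0.0], [-0.0, 0.0, -1.0]]
ft_force: [0.9, 0.2, -3.4]
finger_gap: 0.639
```

play_rows([
  [[0,0,1,0,0,0],[0,0,1,0,0,0],[0,0,0,0,0,0]],
])

```text
time_s: 29.18
position: [0.4874, 0.2986, 0.1083]
tool_rot: [[0.991, -0.136, 0.0], [-0.136, -0.991, -0.0], [0.0, 0.0, -1.0]]
ft_force: [0.2, -0.0, -1.9]
finger_gap: 0.635
```

play_rows([
  [[0,0,1,0,0,0],[0,0,0,0,0,0]],
])

```text
time_s: 29.42
position: [0.4875, 0.2986, 0.1083]
tool_rot: [[0.991, -0.136, 0.001], [-0.136, -0.991, -0.0], [0.001, 0.0, -1.0]]
ft_force: [-1.7, -2.0, 6.2]
finger_gap: 0.635
```

play_rows([
  [[0,0,0,0,0,0],[0,0,0,0,0,0],[0,0,0,0,0,0],[0,0,0,0,0,0]],
], claw=80)

```text
time_s: 29.92
position: [0.4875, 0.2986, 0.1072]
tool_rot: [[0.991, -0.136, -0.0], [-0.136, -0.991, -0.0], [-0.0, 0.0, -1.0]]
ft_force: [0.5, -0.1, 0.4]
finger_gap: 0.935
```

```bash
python3 - <<'E'
from h import *
d=get_image("wrist"); cv2.imwrite("pics/w15.png",d["img"][:,:,::-1])
E
```

```text
(no output)
```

View pics/w15.png

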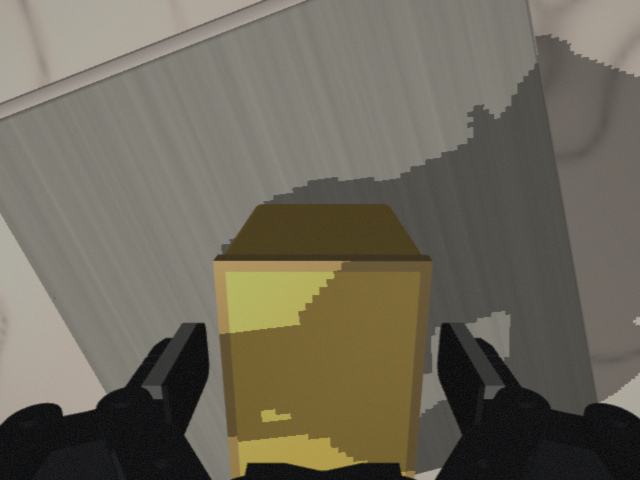

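Both fingers are clear of the cheese, which stands square on the pan. Next I'll retreat upward.

play_rows([
  [[0,0,-10,0,0,0],[0,0,-25,0,0,0],[0,0,-40,0,0,0],[0,0,-40,0,0,0],[0,0,-40,0,0,0],[0,50,0,0,0,0],[0,60,0,0,0,0],[0,60,0,0,0,0],[0,0,0,0,0,0],[0,0,0,0,0,0],[0,0,0,0,0,0]],
])

```text
time_s: 31.35
position: [0.4645, 0.1321, 0.2627]
tool_rot: [[0.991, -0.134, 0.001], [-0.134, -0.991, 0.001], [0.001, -0.002, -1.0]]
ft_force: [0.2, -1.0, 0.3]
finger_gap: 0.933
```

```bash
python3 - <<'E'
from h import *
d=get_image("top"); im=d["img"]; cv2.imwrite("pics/t16.png",im[:,:,::-1])
hsv=cv2.cvtColor(im,cv2.COLOR_RGB2HSV); r=np.zeros(im.shape[:2],np.uint8); r[195:320,105:222]=255
m=cv2.inRange(hsv,(20,60,120),(35,255,255))&r
c=max(cv2.findContours(m,0,1)[0],key=cv2.contourArea)
print("cheese",cv2.minAreaRect((ray(d,c[:,0],.148)[:,:2]*1000).astype(np.float32)))
d=get_image("scene"); cv2.imwrite("pics/s16.png",d["img"][:,:,::-1])
E
```

```text
cheese ((513.4984130859375, 326.94085693359375), (16.168872833251953, 30.483158111572266), 27.50925064086914)
```

View pics/t16.png

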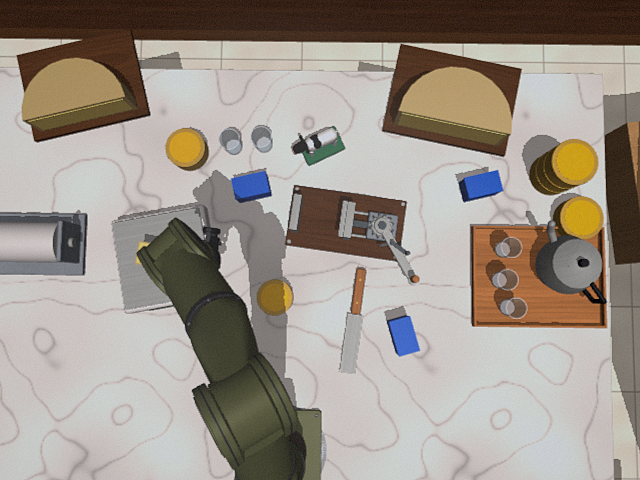

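View pics/s16.png

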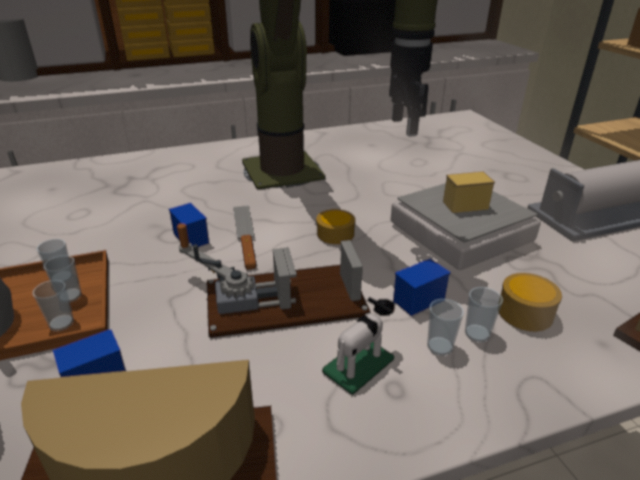

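The arm hides the cheese from the top camera. I'll move further aside and measure it.

play_rows([
  [[0,50,-10,0,0,0],[0,60,-10,0,0,0],[0,60,0,0,0,0],[0,40,0,0,0,0],[0,0,0,0,0,0],[0,0,0,0,0,0]],
])

```text
time_s: 32.2
position: [0.4362, -0.0766, 0.2824]
tool_rot: [[0.991, -0.134, 0.001], [-0.134, -0.991, 0.001], [0.001, -0.001, -1.0]]
ft_force: [0.6, 0.5, -0.6]
finger_gap: 0.936
```

```bash
python3 - <<'E'
from h import *
d=get_image("top"); im=d["img"]
hsv=cv2.cvtColor(im,cv2.COLOR_RGB2HSV); r=np.zeros(im.shape[:2],np.uint8); r[195:320,105:222]=255
m=cv2.inRange(hsv,(20,60,150),(35,255,255))&r
c=max(cv2.findContours(m,0,1)[0],key=cv2.contourArea)
print("cheese",cv2.minAreaRect((ray(d,c[:,0],.148)[:,:2]*1000).astype(np.float32)))
a=cv2.resize(im[178:290,280:430,::-1],None,fx=2.6,fy=2.6); b=cv2.resize(im[195:320,105:225,::-1],None,fx=2.33,fy=2.33)
h=min(len(a),len(b)); cv2.imwrite("pics/t17.png",np.hstack([a[:h],b[:h]]))
E
```

```text
cheese ((488.12310791015625, 296.4993896484375), (87.72774505615234, 54.83984375), 82.1448974609375)
```

View pics/t17.png

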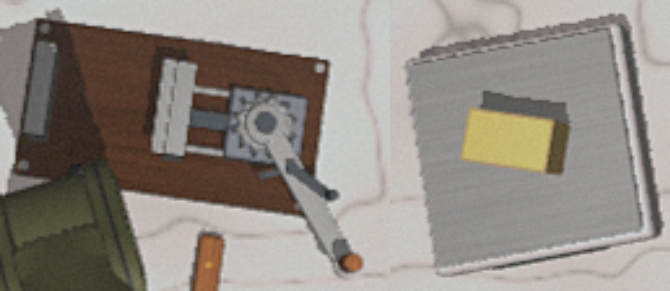

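The cheese is at (0.488, 0.2965), about 2 mm from the pan centre at (0.487, 0.299). Its top outline measures 88 x 55 mm, so it is upright. The pawl leans to release and the jaw is well back.

```bash
python3 -c "
from rig import env
print(env.sign_off())"
```

```text
the job is handed in; nothing more can be done
None
```

I finished the job and handed it in at about 32 s of the 70 s allowed. sign_off gave no verdict.

- **Clamp:** I pushed the thumb pin with closed fingers to flip the pawl to release while the jaw was still clamped. Three handle strokes, holding the grip, drew the jaw back about 26 mm as measured in the top image.
- **Cheese:** I gripped it by its two free long sides, lifted it out and carried it to the scale. I lowered it in 1 mm steps until the wrist force showed contact, then opened the fingers and moved away.
- **Last checks:**
  - The cheese stands upright about 2 mm from the pan centre, with a top outline of 88 x 55 mm.
  - The pawl lever leans to the release side and the jaw is still back.
  - The gripper is clear, with a wrist force of about zero.
  - By eye, the other things on the counter look unmoved.
- **Disagreement:** The cheese's x position worked out from the bed outline was about 4 mm off the direct measurement. I used the direct one, and the wrist view matched it to about a millimetre. No check failed.

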